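# Start the riser shelf's last corner bolt

## Task

One corner bolt of the ribbed glass riser shelf, the one whose head stands high above its post, has only been dropped into its hole. Start it the careful way: without lifting it out, turn it backward (anticlockwise seen from above) until you feel it drop at the start of the thread, then turn it forward (clockwise) one turn. Do not screw it home: finish still gripping its head, with the bolt upright and started, and leave the thimbles and everything else where they stand.

Things in the scene. Friction and masses are not known exactly. Their poses are not given: they have to be found in the camera images.
- bolt: The loose chrome thumb bolt, 0.13 to 0.21 kg. Origin: centre of the underside of its flange (28 mm across, 6 mm thick); z up out of the head. Flat spade head 32 mm wide along x, 9 mm thick along y, from 6 to 36 mm above the origin. Below, a 14 mm shank reaches 50 mm down. It rests by its weight only: it can rise and fall between loosely closed fingers once they ease off; gripped or pressed sideways it may hang up and not fall.
- bolt_head (a point): Middle of the spade head, on the bolt's axis, 22 mm above the bolt's origin; same axes as the bolt. The head is gripped across its 9 mm thickness (y) from above; the fingertips must stay above the flange.
- bolt_edge (a point): Middle of one narrow edge of the spade head, 16 mm from the bolt's axis along its +x.
- post_open: Fixed chrome post under the loose bolt, at any corner, 34 mm across, 62 mm high; origin: centre of its foot; z up. Two-start right-hand thread, 10 mm travel a turn, its blunt starts hidden. Flange at first 17 to 19.5 mm above the post's top; turned backward it climbs to 20 at most and within 15 to 100 degrees can fall to 15. One turn forward from there: 5 mm (67 mm above the origin). Home: 0.
- shelf: Fixed ribbed glass pane, 170 x 300 mm (x, y), top 54 mm above the worktop; origin on the worktop under its centre. Posts at 60 mm either way along x and 125 mm along y. Three carry like bolts already home (head tops 98 mm above the worktop); the loose bolt's head top is about 116 mm up. Bolts fit their posts with under 1 mm of side play.
- thimble_steel: Dull steel thimble standing on the glass, 19 mm across, 25 mm high, origin at the centre of its underside. Leave alone.
- thimble_glass: Cobalt glass thimble standing on the glass, 21 mm across, 27 mm high, origin at the centre of its underside. Leave alone.
- thimble_resin: Carved ivory-coloured resin thimble standing on the glass, 20 mm across, 29 mm high, origin at the centre of its underside. Leave alone.
- bell: Bronze bell paperweight with a rounded handle on the worktop, 68 mm across, 88 mm high, origin at the centre of its underside. Leave alone.
- spool: Thread spool standing on the worktop, 32 mm across, 40 mm high, origin at the centre of its underside. Leave alone.
- polish_tin: Round grey polish tin on the worktop, 64 mm across, 45 mm high, origin at the centre of its underside. Leave alone.
- saucer: White saucer on the worktop, 110 mm across, 18 mm high, origin at the centre of its underside. Leave alone.
- lift: Fixed chrome lever lift with its tiny display platform at the left, 156 mm high to the top of the thimble on it, foot 75 x 110 mm, lever reaching 120 mm to its +y; origin under its foot. Leave alone.
There are look-alikes about, which are no part of the job. Leave any green or pink look-alike of the bolt alone.

How it is judged:
By the outcome, as a careful person would: the job done as asked, in the order asked, and still so for the second after the job is handed in, while the arm keeps its last pose, push and grip.
It also fails if it takes over 64 s, if anything falls off the work surface, if the arm or the gripper's body presses on something with over 40 N, if the wrist force passes 120 N, or if a joint passes its speed limit or range.

## Robot

A 6-joint arm with a two-finger parallel gripper is mounted at the origin on the work surface. World frame = base frame: x ahead of the robot, y to its left, z up, the work surface at z = 0. Lengths are in mm, angles in rad, forces in N, time in s.
With the tool pointing down it reaches from about 400 to 925 mm from the base axis. Payload 12.5 kg.
Tool frame: the origin (TCP) lies midway between the tips of the shut fingers; the grasp point (between the pads) lies 19 mm behind it; z points along the fingers, y is the line along which they close (so a half turn about z gives the same grasp; the last joint's range is limited). The gripper opens to 95 mm and grips with 3 to 60 N. Pads are 20 mm wide; open, the fingers measure 119 mm over their backs; the gripper's body (75 mm by 180 mm) begins 59 mm behind the grasp point.
Start: joints at [1.241, 0.491, 1.559, -0, 1.092, -0.106], TCP at [138.692, 609.435, 214.661] pointing down, gripper open.
Joint ranges: [-3.1, 3.1], [-0.84, 2.19], [0.05, 2.79], [-1.13, 4.28], [0.06, 2.93], [-2.69, 2.69]. Speed limits (rad/s): [2.22, 2.22, 2.79, 3.14, 3.14, 3.14].

## Interface

Orientations are given as [roll, pitch, yaw] about the fixed x, y, z axes, in that order (R = Rz(yaw) Ry(pitch) Rx(roll)).
In Python, from cell import state, read_camera, camera_info, env gives the robot as it stands.
- The arm moves only by the tool move_arm, never from a script. Its argument "commands" is a list of rows, each a list of 3 entries, a list of its own where there are three numbers: the shift along the world's x, y, z in cm, then the turn, a rotation vector about the world's x, y, z in degrees, then the opening, from 0 (shut) to 1 (fully open). A call has 1 to 10 rows; each row shifts and turns the commanded pose from where the row before left it; what a row does not reach is not made up. A row lasts 1/10 s, in which the tool goes at most 50 mm and 8.59 degrees, less where a joint would pass 70% of its speed; a pose out of reach is approached as far as the arm can. A call with a gripper value outside its range is refused whole. The fingers move at their own pace and stop on an object; the grip force is fixed at half the most. Time passes only in rows, so rows that do not move let the fingers close. It gives the time, the measured TCP pose, the force, the opening and the grip force at its end, in the units of the state.
- state(): the state, without advancing time (a new reading comes with each control period).
- read_camera(name): name is "scene" or "top" or "wrist"; returns the picture (400x640x3 uint8, blue, green, red); there is no depth.
- camera_info(name): a dict with "K" (3x3 intrinsics, pixels), "cam_to_world" (4x4, takes a point from camera to world coordinates). Camera axes: x right, y down, z forward; pixel columns grow to the right and rows downward; lengths in mm; the calibration is good to about 2 mm. The wrist camera is an equidistant fisheye: a pixel r from the principal point sees the ray r / f radians off the axis. A picture is of the moment at which its call begins: read the wrist's pose just before it. camera_info takes no time and is no camera call; for the wrist camera it gives the pose at the moment of the call.
- env.job_done(): hands the job in; it is judged then, once.
The state is a dict: "t": time; "joints": joint angles; "qvel": joint speeds; "tau": joint torques, N m; "eef_pos": TCP position; "tcp_rot": TCP orientation; "ft_force": force on the tool from outside, world axes, zero at the start; "moment": the same for the moment, N m; "opening": opening from 0.0 (shut) to 1.0 (fully open); "grip_force": force on a finger pad.
Only numpy, scipy, OpenCV 4.12 (cv2) and the standard library are available. Lean on these libraries where they do the work, as an engineer would, in place of code of your own. Each camera call takes 0.05 s, during which the arm holds its last target. There are 200 camera calls.

## Working session

There is one attempt and no reset: what is moved stays moved. The work goes in short steps, Python scripts to look and compute and a tool call to move; the robot and the scene stay as the last step left them, time stands still between calls to the robot, and variables do not carry over. Pictures are saved under pics/ and viewed, at most 10 in all, crops included, and the job is handed in when it is done.

Besides the shell and the picture viewer there is one more tool, called after "Emit:" as name(argument=value, ...) on one line, values as JSON. move_arm: Moves the arm, as the interface text tells. Its arguments: {"type":"object","properties":{"commands":{"type":"array"}},"required":["commands"]}

```bash
mkdir -p pics
python3 - <<'E'
from cell import *
import cv2,numpy as np
for n in("scene","top"):
    cv2.imwrite(f"pics/{n}1.png",read_camera(n)); c=camera_info(n); print(n,np.round(c["K"],1).tolist(),np.round(c["cam_to_world"],3).tolist())
s=state();print(s)
E
```

```text
scene [[494.5, 0.0, 324.9], [0.0, 494.5, 201.6], [0.0, 0.0, 1.0]] [[0.799, 0.352, -0.488, 1184.496], [0.602, -0.44, 0.666, -814.788], [0.02, -0.826, -0.563, 854.738], [0.0, 0.0, 0.0, 1.0]]
top [[360.9, 0.0, 315.7], [0.0, 360.9, 199.4], [0.0, 0.0, 1.0]] [[0.013, -0.993, 0.116, 402.538], [-1.0, -0.013, -0.005, 84.382], [0.006, -0.116, -0.993, 1237.921], [0.0, 0.0, 0.0, 1.0]]
{'t': 0.1, 'joints': array([ 1.24139320e+00,  4.91481794e-01,  1.55939810e+00, -6.25367118e-05,
        1.09164837e+00, -1.05624145e-01]), 'qvel': array([ 1.42128095e-03, -7.58683773e-04, -1.49856591e-03, -1.38412189e-03,
        5.49367002e-05,  1.75883609e-04]), 'tau': array([ 1.93095409e-03, -6.13619828e+01, -2.58604485e+01,  6.93818950e-02,
        4.70787473e-02, -6.28185035e-05]), 'eef_pos': array([138.63732439, 609.21701122, 214.12773102]), 'tcp_rot': array([-3.14065641e+00, -4.34815069e-05,  2.91784251e+00]), 'ft_force': array([ 0.15344469, -0.02699882,  0.08120846]), 'moment': array([ 0.01266599,  0.00703489, -0.03091667]), 'grip_force': 0.0, 'opening': 1.0040143169667823}
```

View pics/scene1.png

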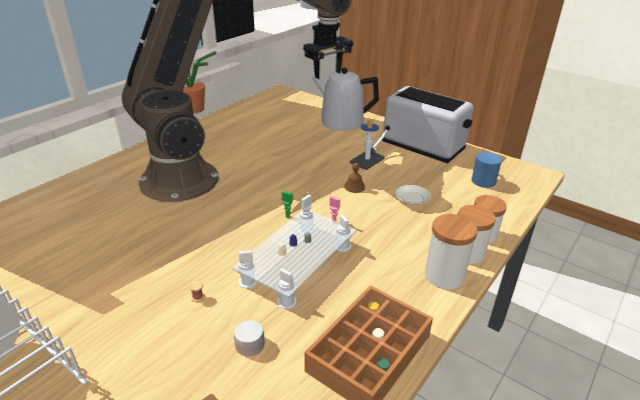

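View pics/top1.png

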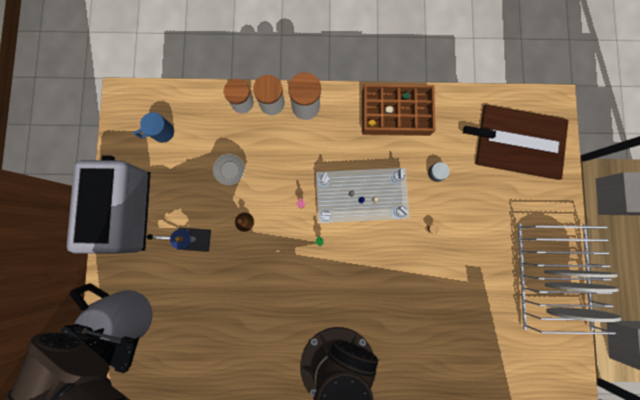

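Run:
```python
import cv2,numpy as np
a=cv2.imread("pics/scene1.png")[180:315,225:365];b=cv2.imread("pics/top1.png")[155:255,290:420]
f=lambda i:cv2.resize(i,(400*1,int(i.shape[0]*400/i.shape[1])),interpolation=cv2.INTER_CUBIC)
a,b=f(a),f(b);h=max(a.shape[0],b.shape[0])
p=lambda i:cv2.copyMakeBorder(i,0,h-i.shape[0],0,0,cv2.BORDER_CONSTANT)
cv2.imwrite("pics/c1.png",np.hstack([p(a),p(b)]))
```

```text
(no output)
```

View pics/c1.png

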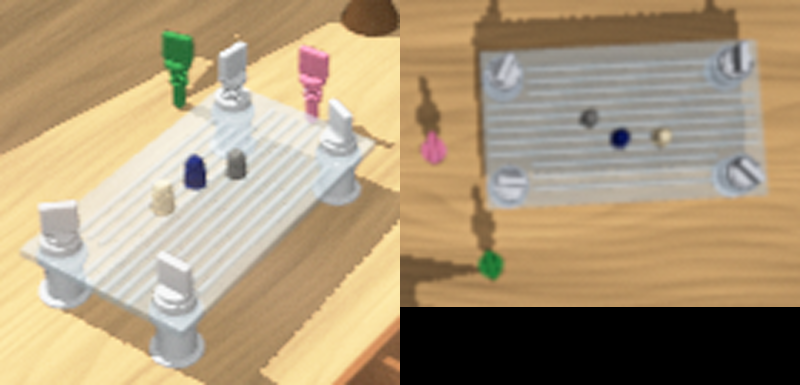

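The loose bolt is the corner near the robot on its +y side: scene (306,205), top (326,215). The green look-alike is at top (320,241) and the pink one at (300,203). Now I'll triangulate.

```bash
cat > h.py <<'E'
from cell import *
import numpy as np,cv2
def ray(n,px,c=None):
    c=c or camera_info(n);K=np.array(c["K"]);T=np.array(c["cam_to_world"])
    x,y=(px[0]-K[0,2])/K[0,0],(px[1]-K[1,2])/K[1,1]
    if n=="wrist":
        r=np.hypot(x,y)+1e-12; d=np.array([np.sin(r)*x/r,np.sin(r)*y/r,np.cos(r)])
    else: d=np.array([x,y,1.])
    d=T[:3,:3]@d; return T[:3,3],d/np.linalg.norm(d)
def plane(n,px,z,c=None):
    o,d=ray(n,px,c); return o+d*(z-o[2])/d[2]
def proj(n,P,c=None):
    c=c or camera_info(n);K=np.array(c["K"]);T=np.array(c["cam_to_world"]);p=np.linalg.inv(T)@np.r_[P,1]
    if n=="wrist":
        a=np.arctan2(np.hypot(p[0],p[1]),p[2]);q=a*p[:2]/np.hypot(p[0],p[1])
    else:q=p[:2]/p[2]
    return q*[K[0,0],K[1,1]]+K[:2,2]
def tri(a,b):
    (o1,d1),(o2,d2)=ray(*a),ray(*b)
    s=np.linalg.lstsq(np.c_[d1,-d2],o2-o1,rcond=None)[0]
    p,q=o1+d1*s[0],o2+d2*s[1]; return (p+q)/2,np.linalg.norm(p-q)
E
python3 - <<'E'
from h import *
np.set_printoptions(suppress=True,precision=1)
sc=lambda u,v:(225+u*.35,180+v*.35)
tp=lambda u,v:(290+u*.325,155+v*.325)
print("head",tri(("scene",sc(233,67)),("top",tp(110,183))))
for q in[(105,70),(338,62),(343,173),(110,183)]: print(plane("top",tp(*q),98))
print("green top",tri(("scene",sc(178,35)),("top",tp(90,265))),"pink",tri(("scene",sc(313,50)),("top",tp(33,150))))
for q in [(82,52),(355,40),(365,192),(90,208)]: print("corner",plane("top",tp(*q),54))
c=camera_info("wrist");print(np.array(c["K"]),np.array(c["cam_to_world"]))
E
```

```text
head (array([489.5,  47.1,  93.1]), np.float64(3.1352287713725735))
[605.7  52.5  98. ]
[ 617.5 -190.5   98. ]
[ 501.4 -193.9   98. ]
[488.   46.2  98. ]
green top (array([404.8,  66.4,  85. ]), np.float64(2.1652217620271106)) pink (array([524.2, 127.9,  84.6]), np.float64(4.536619548275603))
corner [633.   76.4  54. ]
corner [ 650.3 -219.9   54. ]
corner [ 485.2 -227.9   54. ]
corner [464.3  65.8  54. ]
[[309.7   0.  318.1]
 [  0.  309.7 193.6]
 [  0.    0.    1. ]] [[  0.2   0.9   0.3  66.8]
 [  1.   -0.2  -0.1 625.8]
 [ -0.    0.3  -1.  384.1]
 [  0.    0.    0.    1. ]]
```

Emit:
move_arm(commands=[[[2.5,-4.0,0],[0,0,-7.7],0.4],[[2.5,-4.0,0],[0,0,-7.7],0.4],[[2.5,-4.0,0],[0,0,-7.7],0.4],[[2.5,-4.0,0],[0,0,-7.7],0.4],[[2.5,-4.0,0],[0,0,-7.7],0.4],[[2.5,-4.0,0],[0,0,-7.7],0.4],[[2.5,-4.0,0],[0,0,-7.7],0.4],[[2.5,-4.0,0],[0,0,-7.7],0.4],[[2.5,-4.0,0],[0,0,-7.7],0.4],[[2.5,-4.0,0],[0,0,-7.7],0.4]])

```text
t: 1.1
eef_pos: [389.3, 207.6, 214.7]
tcp_rot: [3.141, -0.0, 1.568]
ft_force: [0.9, 0.3, 0.5]
opening: 0.401
grip_force: 0.0
```

Emit:
move_arm(commands=[[[2.5,-4.0,0],[0,0,0],0.4],[[2.5,-4.0,0],[0,0,0],0.4],[[2.5,-4.0,0],[0,0,0],0.4],[[2.5,-4.0,0],[0,0,0],0.4],[[0,0,0],[0,0,0],0.4],[[0,0,0],[0,0,0],0.4],[[0,0,0],[0,0,0],0.4]])

```text
t: 1.8
eef_pos: [488.0, 50.1, 214.5]
tcp_rot: [-3.141, -0.0, 1.574]
ft_force: [0.3, 0.2, 0.5]
opening: 0.401
grip_force: 0.0
```

Run:
```python
from h import *
c=camera_info("wrist");im=read_camera("wrist");s=state()
print(s["eef_pos"],s["tcp_rot"],s["joints"],s["ft_force"],np.round(c["cam_to_world"],4).tolist())
cv2.imwrite("pics/w1.png",im)
print(proj("wrist",[489,47,116],c))
np.save("c1.npy",c["cam_to_world"])
```

```text
[488.04561097  50.36562406 214.61630669] [-3.14121725e+00 -8.66616483e-05  1.57509047e+00] [-3.19284544e-02  3.01019839e-01  1.87931745e+00  8.90223715e-05
  9.61633663e-01 -3.62735691e-02] [-0.01447997  0.36873913 -0.27954492] [[1.0, 0.0033, 0.0002, 487.2146], [0.0032, -0.9657, -0.2597, 123.3116], [-0.0006, 0.2597, -0.9657, 384.4854], [0.0, 0.0, 0.0, 1.0]]
[319.97309357 197.99499916]
```

View pics/w1.png

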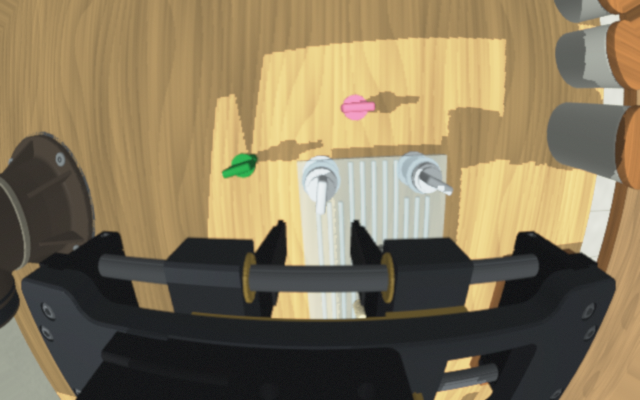

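The head is seen at about (320,195) and is thin along image x, so yaw 90° is about right. A crop will give the exact head top edge.

Run:
```python
import cv2
i=cv2.imread("pics/w1.png")[145:225,280:360];cv2.imwrite("pics/w1c.png",cv2.resize(i,(560,560),interpolation=cv2.INTER_CUBIC))
```

```text
(no output)
```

View pics/w1c.png

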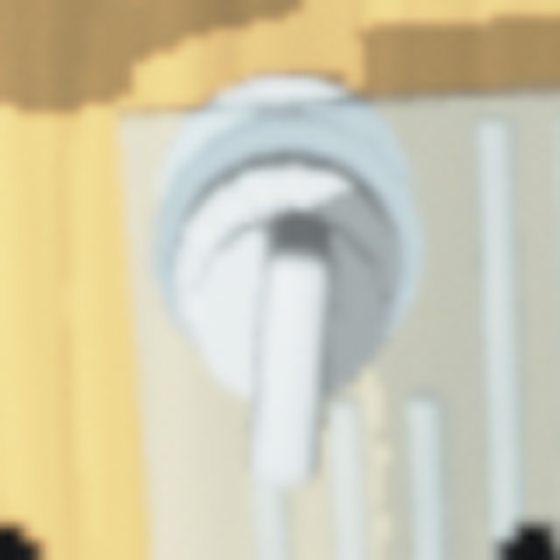

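Run:
```python
from h import *
np.set_printoptions(suppress=True,precision=2)
c=camera_info("wrist");c["cam_to_world"]=np.load("c1.npy")
for z in(115,117):
    a,b=[plane("wrist",(280+(u-.0)/7,145+v/7),z,c) for u,v in((299,250),(285,485))]
    print((a+b)/2,a-b,np.hypot(*(a-b)[:2]),np.degrees(np.arctan2(*(a-b)[1::-1])))
print(plane("wrist",(280+288/7,145+280/7),83+3,c))
```

```text
[490.57  46.94 115.  ] [ 1.61 31.59  0.  ] 31.629284614974758 87.0845094521952
[490.55  47.51 117.  ] [ 1.6  31.35  0.  ] 31.39454618843501 87.0845094521952
[490.29  51.86  86.  ]
```

Emit:
move_arm(commands=[[[0.25,-0.32,-3],[0,0,-3],0.3],[[0,0,-3],[0,0,0],0.3],[[0,0,-2],[0,0,0],0.3],[[0,0,-2],[0,0,0],0.3],[[0,0,-1.3],[0,0,0],0.3],[[0,0,-1.05],[0,0,0],0.3],[[0,0,0],[0,0,0],0.18],[[0,0,0],[0,0,0],0.18],[[0,0,0],[0,0,0],0.18]])

```text
t: 2.75
eef_pos: [491.5, 46.5, 91.9]
tcp_rot: [3.14, -0.0, 1.522]
ft_force: [-0.4, 0.4, 0.6]
opening: 0.186
grip_force: 0.0
```

Run:
```python
from h import *
c=camera_info("wrist");im=read_camera("wrist");s=state()
print(s["eef_pos"],s["tcp_rot"],s["joints"],s["ft_force"],s["opening"])
print(proj("wrist",[490.5,47.2,116],c))
cv2.imwrite("pics/w2.png",im);cv2.imwrite("pics/w2c.png",cv2.resize(im[140:300,200:440],(780,520),interpolation=cv2.INTER_CUBIC))
```

```text
[491.47054227  46.37632769  91.85424568] [3.14027296e+00 1.11408405e-06 1.52180580e+00] [-3.98029340e-02  4.83937615e-01  2.00358150e+00 -2.17965188e-05
  6.52753913e-01  9.20489875e-03] [ 0.36254484  0.08760133 -0.633235  ] 0.182668173512285
[317.5593184  255.08800061]
```

View pics/w2c.png

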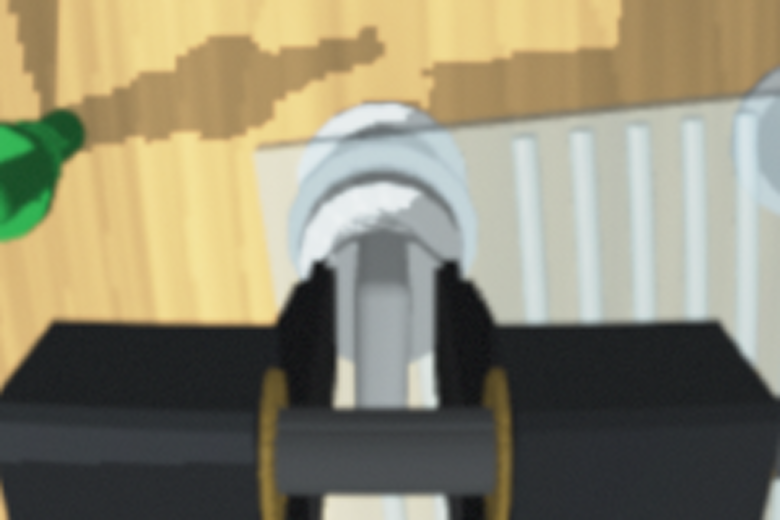

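Fingers straddle the head, parallel to it, with the flange visible below the tips. I'll centre slightly, close loosely, and take a baseline.

```bash
cat > look.py <<'E'
from h import *
import sys
n=sys.argv[1]
c=camera_info("wrist");im=read_camera("wrist");s=state()
cv2.imwrite(f"pics/{n}.png",im)
g=cv2.cvtColor(im,cv2.COLOR_BGR2GRAY).astype(float)
print(round(s["t"],2),np.round(s["eef_pos"],1),"yaw %.1f"%np.degrees(s["tcp_rot"][2]),"j6 %.2f"%s["joints"][5],"F",np.round(s["ft_force"],1),"Mz %.2f"%s["moment"][2],"op %.4f gf %.1f"%(s["opening"],s["grip_force"]))
p=g[:,314:321].mean(1);d=np.diff(p)
for v in range(185,250):
    if abs(d[v])>8 and abs(d[v])>=max(abs(d[v-1]),abs(d[v+1])):
        w=abs(d[v-1:v+2]);print("edge %.2f (%+.0f)"%(v+.5+(w@[-1,0,1])/w.sum(),d[v]),end="; ")
print()
E
python3 look.py l0
```

```text
2.85 [491.5  46.3  91.8] yaw 87.2 j6 0.01 F [ 0.4 -0.4 -0.1] Mz 0.02 op 0.1823 gf 0.0
edge 192.23 (-30); edge 195.59 (+57); edge 205.53 (-21); edge 209.62 (-16); edge 226.61 (+11);
```

Emit:
move_arm(commands=[[[-0.05,0.05,0],[0,0,0],0.13],[[0,0,0],[0,0,0],0.115],[[0,0,0],[0,0,0],0.11],[[0,0,0],[0,0,0],0.11],[[0,0,0],[0,0,0],0.11]])

```text
t: 3.35
eef_pos: [490.7, 46.7, 91.2]
tcp_rot: [3.142, 0.0, 1.522]
ft_force: [1.1, -0.7, -1.1]
opening: 0.107
grip_force: 0.0
```

```bash
python3 look.py l1
```

```text
3.4 [490.7  46.7  91.2] yaw 87.2 j6 0.01 F [ 0.4  0.6 -0.3] Mz -0.02 op 0.1107 gf 0.0
edge 192.48 (-32); edge 196.56 (+52); edge 205.43 (-21); edge 210.62 (-23); edge 228.41 (+10);
```

Emit:
move_arm(commands=[[[0,0,0],[0,0,4],0.11],[[0,0,0],[0,0,4],0.11],[[0,0,0],[0,0,4],0.11],[[0,0,0],[0,0,0],0.11],[[0,0,0],[0,0,0],0.11]])

```text
t: 3.9
eef_pos: [490.7, 46.7, 91.1]
tcp_rot: [3.142, -0.0, 1.729]
ft_force: [-0.3, 0.5, 0.0]
opening: 0.109
grip_force: 0.1
```

```bash
python3 look.py l2
```

```text
3.95 [490.7  46.7  91.1] yaw 99.1 j6 -0.20 F [-0.1  0.3 -0.1] Mz -0.00 op 0.1121 gf 0.1
edge 192.44 (-31); edge 196.60 (+51); edge 205.44 (-11); edge 208.34 (-15); edge 211.36 (-25); edge 227.60 (+10);
```

Emit:
move_arm(commands=[[[0,0,0],[0,0,4],0.11],[[0,0,0],[0,0,4],0.11],[[0,0,0],[0,0,0],0.11],[[0,0,0],[0,0,0],0.11]])

```text
t: 4.35
eef_pos: [490.7, 46.7, 91.1]
tcp_rot: [3.142, -0.0, 1.868]
ft_force: [-0.5, 0.0, 0.2]
opening: 0.111
grip_force: 0.1
```

```bash
python3 look.py l3
```

```text
4.4 [490.7  46.7  91.1] yaw 107.0 j6 -0.34 F [-0.5 -0.6 -0.9] Mz -0.02 op 0.1067 gf 0.1
edge 192.42 (-28); edge 196.62 (+46); edge 204.62 (-13); edge 211.32 (-36); edge 227.70 (+10); edge 228.43 (+10);
```

Emit:
move_arm(commands=[[[0,0,0],[0,0,4],0.11],[[0,0,0],[0,0,4],0.11],[[0,0,0],[0,0,0],0.11],[[0,0,0],[0,0,0],0.11]])

```text
t: 4.8
eef_pos: [490.7, 46.7, 91.1]
tcp_rot: [3.142, -0.0, 2.007]
ft_force: [-0.0, 0.3, -0.2]
opening: 0.107
grip_force: 0.1
```

```bash
python3 look.py l4
python3 - <<'E'
import cv2,numpy as np
cv2.imwrite("pics/m1.png",np.vstack([np.hstack([cv2.resize(cv2.imread(f"pics/{n}.png")[170:260,250:385],(390,260),interpolation=cv2.INTER_CUBIC) for n in r]) for r in(("l1","l2"),("l3","l4"))]))
E
```

```text
4.85 [490.7  46.7  91.1] yaw 115.0 j6 -0.48 F [-0.1  0.6  0.7] Mz 0.04 op 0.1119 gf 0.1
edge 192.34 (-26); edge 196.71 (+43); edge 204.52 (-15); edge 211.32 (-35); edge 228.67 (+9);
```

View pics/m1.png

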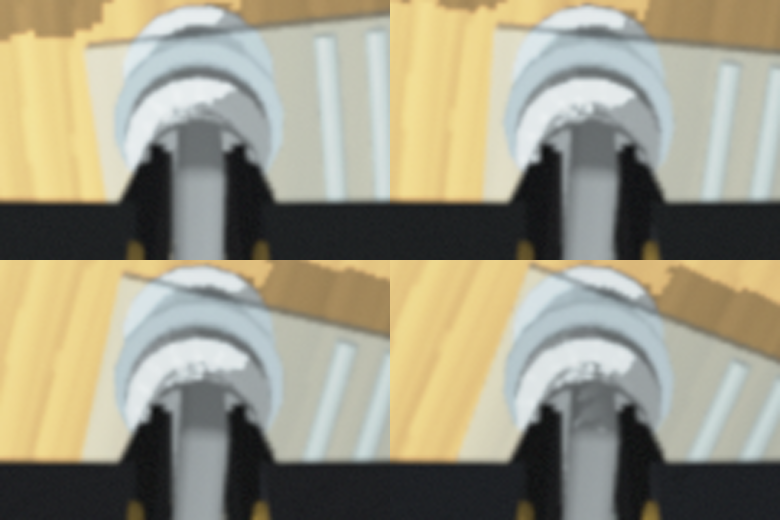

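The bolt turns with the loose fingers, lagging a few degrees; flange edge near row 196.6, head edge near 228, no drop yet. Continuing.

Emit:
move_arm(commands=[[[0,0,0],[0,0,4],0.11],[[0,0,0],[0,0,4],0.11],[[0,0,0],[0,0,0],0.11],[[0,0,0],[0,0,0],0.11]])

```text
t: 5.25
eef_pos: [490.7, 46.7, 91.1]
tcp_rot: [3.142, -0.0, 2.147]
ft_force: [0.9, 0.0, 0.4]
opening: 0.111
grip_force: 0.1
```

```bash
python3 look.py l5
```

```text
5.3 [490.6  46.7  91.1] yaw 123.0 j6 -0.62 F [1.3 0.6 0.2] Mz -0.05 op 0.1118 gf 0.1
edge 185.29 (+9); edge 192.34 (-23); edge 196.72 (+42); edge 204.53 (-12); edge 211.35 (-28); edge 228.41 (+24); edge 242.55 (-25);
```

Emit:
move_arm(commands=[[[0,0,0],[0,0,4],0.11],[[0,0,0],[0,0,4],0.11],[[0,0,0],[0,0,0],0.11],[[0,0,0],[0,0,0],0.11]])

```text
t: 5.7
eef_pos: [490.7, 46.7, 91.1]
tcp_rot: [3.142, -0.0, 2.286]
ft_force: [-0.8, 0.5, -0.0]
opening: 0.109
grip_force: 0.1
```

```bash
python3 look.py l6
```

```text
5.75 [490.7  46.8  91.1] yaw 131.0 j6 -0.76 F [ 0.3 -0.2  0.2] Mz -0.02 op 0.1129 gf 0.1
edge 185.43 (+9); edge 192.22 (-21); edge 196.70 (+35); edge 204.73 (-13); edge 211.43 (-26); edge 228.45 (+24); edge 242.64 (-22);
```

Emit:
move_arm(commands=[[[0,0,0],[0,0,0],0.14],[[0,0,0],[0,0,0],0.14],[[0,0,0],[0,0,0],0.14]])

```text
t: 6.05
eef_pos: [490.7, 46.7, 91.1]
tcp_rot: [3.141, 0.0, 2.289]
ft_force: [-0.6, 0.1, 0.1]
opening: 0.142
grip_force: 0.0
```

```bash
python3 look.py l7
```

```text
6.1 [490.7  46.7  91.1] yaw 131.2 j6 -0.76 F [ 1.1 -0.3  0.6] Mz -0.02 op 0.1421 gf 0.0
edge 185.36 (+10); edge 192.22 (-20); edge 196.70 (+36); edge 204.75 (-14); edge 211.54 (-26); edge 228.45 (+23); edge 245.50 (-11); edge 247.56 (-13);
```

Emit:
move_arm(commands=[[[0,0,0],[0,0,0],0.11],[[0,0,0],[0,0,4],0.11],[[0,0,0],[0,0,4],0.11],[[0,0,0],[0,0,0],0.11],[[0,0,0],[0,0,0],0.13],[[0,0,0],[0,0,0],0.13]])

```text
t: 6.7
eef_pos: [490.7, 46.7, 91.2]
tcp_rot: [3.142, -0.0, 2.428]
ft_force: [-0.1, 0.2, 0.1]
opening: 0.126
grip_force: 0.0
```

```bash
python3 look.py l8
```

```text
6.75 [490.7  46.7  91.2] yaw 139.1 j6 -0.90 F [0.7 0.5 0.3] Mz 0.02 op 0.1316 gf 0.0
edge 185.34 (+9); edge 191.67 (-19); edge 196.80 (+34); edge 204.75 (-20); edge 207.89 (+9); edge 211.75 (-26); edge 228.58 (+21); edge 247.61 (-27);
```

Emit:
move_arm(commands=[[[0,0,0],[0,0,0],0.11],[[0,0,0],[0,0,4],0.11],[[0,0,0],[0,0,4],0.11],[[0,0,0],[0,0,0],0.11],[[0,0,0],[0,0,0],0.13],[[0,0,0],[0,0,0],0.13]])

```text
t: 7.35
eef_pos: [490.7, 46.7, 91.2]
tcp_rot: [3.141, -0.0, 2.567]
ft_force: [0.5, 0.6, -0.3]
opening: 0.126
grip_force: 0.0
```

```bash
python3 look.py l9
```

```text
7.4 [490.7  46.7  91.2] yaw 147.1 j6 -1.04 F [-0.1 -0.8  0. ] Mz 0.01 op 0.1292 gf 0.0
edge 185.38 (+10); edge 191.66 (-19); edge 196.74 (+32); edge 204.63 (-15); edge 208.35 (-23); edge 222.50 (+23); edge 248.69 (-20);
```

Run:
```python
from h import *
c=camera_info("wrist");s=state();y=s["tcp_rot"][2];u=np.array([np.cos(y),np.sin(y),0])
for o in(82,81.5,80,77,72,67):
    P=np.array([490.7,46.7,o]);print(o,[np.round(proj("wrist",P+u*r+[0,0,h],c),1).tolist() for r,h in((16,36),(16,6),(14,6))])
cv2.imwrite("pics/m2.png",np.hstack([cv2.resize(cv2.imread(f"pics/{n}.png")[170:260,250:385],(390,260),interpolation=cv2.INTER_CUBIC) for n in("l8","l9")]))
```

```text
82 [[318.4, 230.9], [318.3, 211.8], [318.3, 215.0]]
81.5 [[318.4, 230.5], [318.3, 211.6], [318.3, 214.8]]
80 [[318.4, 229.4], [318.3, 210.8], [318.3, 213.9]]
77 [[318.4, 227.2], [318.3, 209.2], [318.3, 212.3]]
72 [[318.4, 223.8], [318.3, 206.7], [318.3, 209.8]]
67 [[318.3, 220.6], [318.3, 204.4], [318.3, 207.4]]
```

View pics/m2.png

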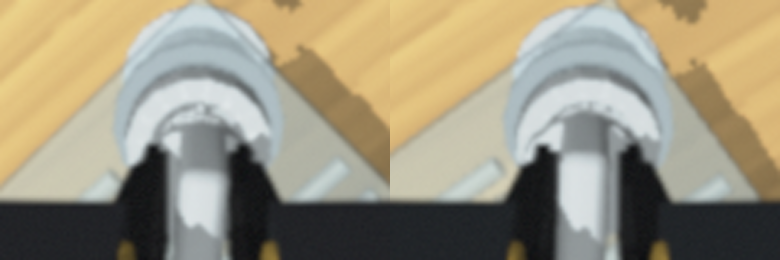

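It has dropped: head edge row 228.5 → 222.5 at the same tool height. The drop came at about 55° backward. Now forward, loosely, following down at 10 mm per turn.

Emit:
move_arm(commands=[[[0,0,0],[0,0,0],0.11],[[0,0,0],[0,0,-4],0.11],[[0,0,0],[0,0,-5],0.11],[[0,0,-0.015],[0,0,-5],0.11],[[0,0,-0.015],[0,0,-5],0.11],[[0,0,-0.015],[0,0,-5],0.11],[[0,0,-0.015],[0,0,-5],0.11],[[0,0,-0.015],[0,0,-5],0.11],[[0,0,0],[0,0,0],0.11]])

```text
t: 8.3
eef_pos: [490.7, 46.7, 90.4]
tcp_rot: [3.141, 0.0, 1.974]
ft_force: [-0.4, 0.4, 0.5]
opening: 0.112
grip_force: 0.2
```

```bash
python3 look.py f1
```

```text
8.35 [490.7  46.7  90.4] yaw 113.3 j6 -0.45 F [-0.5 -0.5 -0.5] Mz 0.03 op 0.1089 gf 0.1
edge 185.23 (+9); edge 192.44 (-23); edge 196.80 (+41); edge 206.49 (-11); edge 210.67 (-37); edge 227.44 (+11);
```

Emit:
move_arm(commands=[[[0,0,-0.015],[0,0,-5],0.11],[[0,0,-0.015],[0,0,-5],0.11],[[0,0,-0.015],[0,0,-5],0.11],[[0,0,-0.015],[0,0,-5],0.11],[[0,0,-0.015],[0,0,-5],0.11],[[0,0,-0.015],[0,0,-5],0.11],[[0,0,0],[0,0,0],0.11]])

```text
t: 9.05
eef_pos: [490.7, 46.7, 89.5]
tcp_rot: [3.142, 0.0, 1.453]
ft_force: [0.8, 0.2, 0.0]
opening: 0.111
grip_force: 0.0
```

```bash
python3 look.py f2
```

```text
9.1 [490.7  46.8  89.5] yaw 83.4 j6 0.08 F [ 0.6  0.2 -0.7] Mz 0.00 op 0.1067 gf 0.0
edge 193.46 (-32); edge 197.26 (+47); edge 206.42 (-21); edge 211.56 (-24); edge 229.59 (+11);
```

Run:
```python
from h import *
T0=camera_info("wrist");M=np.array(T0["cam_to_world"]);s=state();y=s["tcp_rot"][2];u=np.array([np.cos(y),np.sin(y),0])
for nm,tz in(("l1",91.2),("l9",91.15),("f1",90.4),("f2",89.5)):
    c=dict(T0);m=M.copy();m[2,3]+=tz-s["eef_pos"][2];c["cam_to_world"]=m
    print(nm,[(o,)+tuple(np.round([proj("wrist",np.array([490.7,46.7,o+h])+u*16,c)[1] for h in(36,6)]+[proj("wrist",np.array([490.7,46.7,62])+u*17,c)[1]],1)) for o in(82,79,77,75,72)])
cv2.imwrite("pics/m3.png",np.vstack([np.hstack([cv2.resize(cv2.imread(f"pics/{n}.png")[170:260,250:385],(390,260),interpolation=cv2.INTER_CUBIC) for n in r]) for r in(("l1","f2"),("l9","f1"))]))
```

```text
l1 [(82, np.float64(229.9), np.float64(211.0), np.float64(197.4)), (79, np.float64(227.7), np.float64(209.4), np.float64(197.4)), (77, np.float64(226.3), np.float64(208.4), np.float64(197.4)), (75, np.float64(224.9), np.float64(207.4), np.float64(197.4)), (72, np.float64(222.9), np.float64(205.9), np.float64(197.4))]
l9 [(82, np.float64(230.0), np.float64(211.0), np.float64(197.4)), (79, np.float64(227.8), np.float64(209.5), np.float64(197.4)), (77, np.float64(226.3), np.float64(208.4), np.float64(197.4)), (75, np.float64(225.0), np.float64(207.4), np.float64(197.4)), (72, np.float64(222.9), np.float64(206.0), np.float64(197.4))]
f1 [(82, np.float64(230.5), np.float64(211.4), np.float64(197.7)), (79, np.float64(228.3), np.float64(209.8), np.float64(197.7)), (77, np.float64(226.9), np.float64(208.8), np.float64(197.7)), (75, np.float64(225.5), np.float64(207.8), np.float64(197.7)), (72, np.float64(223.4), np.float64(206.3), np.float64(197.7))]
f2 [(82, np.float64(231.2), np.float64(211.9), np.float64(198.1)), (79, np.float64(229.0), np.float64(210.3), np.float64(198.1)), (77, np.float64(227.5), np.float64(209.3), np.float64(198.1)), (75, np.float64(226.1), np.float64(208.3), np.float64(198.1)), (72, np.float64(224.0), np.float64(206.8), np.float64(198.1))]
```

View pics/m3.png

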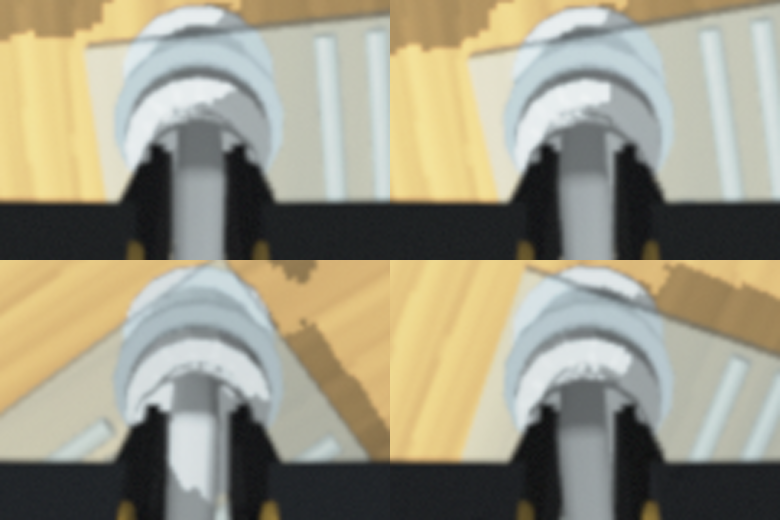

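Current edge values equal the initial ones, so the engagement is doubtful. Quick feel test: grip and pull 1 mm (a caught thread resists).

Emit:
move_arm(commands=[[[0,0,0],[0,0,0],0.0],[[0,0,0],[0,0,0],0.0],[[0,0,0],[0,0,0],0.0],[[0,0,0],[0,0,0],0.0]])

```text
t: 9.5
eef_pos: [490.7, 46.7, 89.5]
tcp_rot: [3.142, -0.0, 1.452]
ft_force: [-0.3, 0.2, 0.2]
opening: 0.093
grip_force: 30.0
```

Emit:
move_arm(commands=[[[0,0,0.05],[0,0,0],0.0],[[0,0,0.05],[0,0,0],0.0],[[0,0,0],[0,0,0],0.0]])

```text
t: 9.8
eef_pos: [490.7, 46.7, 90.5]
tcp_rot: [3.142, 0.0, 1.452]
ft_force: [-1.0, -0.4, -2.1]
opening: 0.096
grip_force: 30.0
```

```bash
python3 look.py g1
```

```text
9.85 [490.7  46.7  90.5] yaw 83.2 j6 0.08 F [-0.3  0.2 -1. ] Mz -0.03 op 0.0890 gf 30.0
edge 192.56 (-28); edge 196.67 (+52); edge 206.38 (-21); edge 211.54 (-27); edge 229.51 (+12);
```

Emit:
move_arm(commands=[[[0,0,-0.1],[0,0,0],0.0],[[0,0,0],[0,0,0],0.0]])

```text
t: 10.05
eef_pos: [490.7, 46.7, 89.5]
tcp_rot: [3.141, 0.0, 1.452]
ft_force: [-0.6, -0.5, -1.3]
opening: 0.09
grip_force: 30.0
```

It lifts freely, so the thread is not caught. I'll repeat the backward turn, with a firm re-grip at each check to make the height reading clean.

Emit:
move_arm(commands=[[[0,0,0],[0,0,0],0.13],[[0,0,0.15],[0,0,0],0.13],[[0,0,0],[0,0,0],0.0],[[0,0,0],[0,0,0],0.0],[[0,0,0],[0,0,0],0.0]])

```text
t: 10.55
eef_pos: [490.9, 46.7, 91.1]
tcp_rot: [3.141, -0.0, 1.452]
ft_force: [0.9, -0.5, 1.2]
opening: 0.093
grip_force: 30.0
```

```bash
python3 look.py h0
```

```text
10.6 [490.9  46.7  91.1] yaw 83.2 j6 0.08 F [ 0.3 -0.9  1.4] Mz 0.00 op 0.0938 gf 30.0
edge 192.48 (-32); edge 196.52 (+52); edge 205.47 (-26); edge 210.50 (-24); edge 227.60 (+11);
```

Emit:
move_arm(commands=[[[0,0,0],[0,0,0],0.11],[[0,0,0],[0,0,5],0.11],[[0,0,0],[0,0,5],0.11],[[0,0,0],[0,0,5],0.11],[[0,0,0],[0,0,5],0.11],[[0,0,0],[0,0,5],0.11],[[0,0,0],[0,0,5],0.11],[[0,0,0],[0,0,5],0.11],[[0,0,0],[0,0,5],0.11]])

```text
t: 11.5
eef_pos: [491.0, 46.7, 91.3]
tcp_rot: [3.141, 0.0, 2.153]
ft_force: [-0.1, 0.8, 5.0]
opening: 0.11
grip_force: 3.1
```

Emit:
move_arm(commands=[[[0,0,0],[0,0,0],0.11],[[0,0,0],[0,0,0],0.13],[[0,0,0],[0,0,0],0.13],[[0,0,0],[0,0,0],0.0],[[0,0,0],[0,0,0],0.0],[[0,0,0],[0,0,0],0.0]])

```text
t: 12.1
eef_pos: [490.6, 46.7, 91.0]
tcp_rot: [-3.142, -0.0, 2.15]
ft_force: [-0.9, -0.6, -0.6]
opening: 0.092
grip_force: 30.0
```

```bash
python3 look.py h1
```

```text
12.15 [490.7  46.7  91. ] yaw 123.2 j6 -0.62 F [ 0.1 -0.6  0.2] Mz 0.01 op 0.0939 gf 30.0
edge 185.31 (+9); edge 192.33 (-23); edge 196.73 (+40); edge 204.70 (-13); edge 211.66 (-28); edge 228.46 (+25); edge 240.32 (-24);
```

Emit:
move_arm(commands=[[[0,0,0],[0,0,0],0.11],[[0,0,0],[0,0,5],0.11],[[0,0,0],[0,0,5],0.11],[[0,0,0],[0,0,0],0.11],[[0,0,0],[0,0,0],0.13],[[0,0,0],[0,0,0],0.13],[[0,0,0],[0,0,0],0.0],[[0,0,0],[0,0,0],0.0],[[0,0,0],[0,0,0],0.0]])

```text
t: 13.05
eef_pos: [490.7, 46.7, 91.0]
tcp_rot: [3.141, 0.0, 2.324]
ft_force: [-0.0, 0.7, 1.1]
opening: 0.094
grip_force: 30.0
```

```bash
python3 look.py h2
```

```text
13.1 [490.7  46.8  91. ] yaw 133.2 j6 -0.79 F [-0.2 -0.6  0.2] Mz 0.09 op 0.0955 gf 30.0
edge 185.29 (+10); edge 192.26 (-18); edge 196.71 (+34); edge 204.77 (-22); edge 212.24 (-27); edge 229.42 (+22); edge 242.49 (-24);
```

Emit:
move_arm(commands=[[[0,0,0],[0,0,0],0.11],[[0,0,0],[0,0,3],0.11],[[0,0,0],[0,0,3],0.11],[[0,0,0],[0,0,0],0.11],[[0,0,0],[0,0,0],0.13],[[0,0,0],[0,0,0],0.13],[[0,0,0],[0,0,0],0.0],[[0,0,0],[0,0,0],0.0],[[0,0,0],[0,0,0],0.0]])

```text
t: 14.0
eef_pos: [490.7, 46.7, 91.0]
tcp_rot: [3.141, 0.0, 2.429]
ft_force: [-0.4, 0.4, 0.9]
opening: 0.096
grip_force: 30.0
```

```bash
python3 look.py h3
```

```text
14.05 [490.7  46.7  91. ] yaw 139.2 j6 -0.90 F [0.6 0.7 0.4] Mz -0.02 op 0.0942 gf 30.0
edge 185.27 (+8); edge 191.67 (-19); edge 197.14 (+35); edge 204.87 (-18); edge 211.78 (-24); edge 228.61 (+21); edge 242.47 (-10); edge 246.57 (-9);
```

Emit:
move_arm(commands=[[[0,0,0],[0,0,0],0.11],[[0,0,0],[0,0,3],0.11],[[0,0,0],[0,0,3],0.11],[[0,0,0],[0,0,0],0.11],[[0,0,0],[0,0,0],0.13],[[0,0,0],[0,0,0],0.13],[[0,0,0],[0,0,0],0.0],[[0,0,0],[0,0,0],0.0],[[0,0,0],[0,0,0],0.0]])

```text
t: 14.95
eef_pos: [490.6, 46.7, 91.0]
tcp_rot: [-3.141, -0.0, 2.534]
ft_force: [-0.4, -1.4, -0.5]
opening: 0.095
grip_force: 30.0
```

```bash
python3 look.py h4
```

```text
15.0 [490.6  46.7  91. ] yaw 145.2 j6 -1.00 F [ 0.3 -0.8 -0.1] Mz 0.05 op 0.0911 gf 30.0
edge 185.55 (+9); edge 192.11 (-20); edge 197.20 (+35); edge 204.79 (-15); edge 209.49 (-29); edge 224.46 (+23); edge 247.44 (-19);
```

Emit:
move_arm(commands=[[[0,0,0],[0,0,0],0.11],[[0,0,0],[0,0,3],0.11],[[0,0,0],[0,0,3],0.11],[[0,0,0],[0,0,0],0.11],[[0,0,0],[0,0,0],0.13],[[0,0,0],[0,0,0],0.13],[[0,0,0],[0,0,0],0.0],[[0,0,0],[0,0,0],0.0],[[0,0,0],[0,0,0],0.0]])

```text
t: 15.9
eef_pos: [490.7, 46.7, 91.0]
tcp_rot: [3.141, 0.0, 2.638]
ft_force: [0.3, -0.9, 0.2]
opening: 0.095
grip_force: 30.0
```

```bash
python3 look.py h5
```

```text
15.95 [490.7  46.7  91. ] yaw 151.2 j6 -1.11 F [-0.2 -0.7 -0.3] Mz 0.04 op 0.0914 gf 30.0
edge 185.49 (+9); edge 191.65 (-18); edge 197.16 (+30); edge 204.80 (-26); edge 209.26 (-22); edge 224.58 (+22); edge 246.42 (-20);
```

Dropped between 139° and 145° (head edge 229.4 → 224.5, base 212.2 → 209.3, about 5 mm). This time I'll turn forward gripped, lowering at thread pitch and watching the force.

Emit:
move_arm(commands=[[[0,0,-0.02],[0,0,0],0.0],[[0,0,-0.014],[0,0,-5],0.0],[[0,0,-0.014],[0,0,-5],0.0],[[0,0,0],[0,0,0],0.0]])

```text
t: 16.35
eef_pos: [490.7, 46.7, 90.6]
tcp_rot: [3.141, 0.0, 2.463]
ft_force: [-0.4, 0.4, 1.1]
opening: 0.092
grip_force: 30.0
```

```bash
python3 look.py k1
```

```text
16.4 [490.8  46.7  90.6] yaw 141.3 j6 -0.93 F [-0.   0.1  0.5] Mz -0.02 op 0.0940 gf 30.0
edge 185.37 (+9); edge 191.67 (-18); edge 197.22 (+35); edge 204.85 (-23); edge 209.26 (-22); edge 224.60 (+22); edge 240.56 (-8); edge 245.35 (-15);
```

Emit:
move_arm(commands=[[[0,0,-0.014],[0,0,-5],0.0],[[0,0,-0.014],[0,0,-5],0.0],[[0,0,0],[0,0,0],0.0]])

```text
t: 16.7
eef_pos: [490.7, 46.7, 90.3]
tcp_rot: [3.141, 0.0, 2.29]
ft_force: [-0.7, 0.8, 1.4]
opening: 0.09
grip_force: 30.0
```

```bash
python3 look.py k2
```

```text
16.75 [490.7  46.7  90.3] yaw 131.4 j6 -0.76 F [-0.1 -0.4  2. ] Mz -0.02 op 0.0940 gf 30.0
edge 185.48 (+9); edge 192.46 (-16); edge 197.22 (+36); edge 205.47 (-24); edge 209.19 (-22); edge 224.58 (+23); edge 239.64 (-25);
```

Emit:
move_arm(commands=[[[0,0,-0.014],[0,0,-5],0.0],[[0,0,-0.014],[0,0,-5],0.0],[[0,0,0],[0,0,0],0.0]])

```text
t: 17.05
eef_pos: [490.7, 46.7, 90.0]
tcp_rot: [3.141, 0.0, 2.117]
ft_force: [0.4, -0.3, 0.7]
opening: 0.096
grip_force: 30.0
```

```bash
python3 look.py k3
```

```text
17.1 [490.7  46.8  90. ] yaw 121.4 j6 -0.59 F [ 0.1 -0.2  0.6] Mz 0.01 op 0.0904 gf 30.0
edge 185.37 (+10); edge 192.53 (-21); edge 197.35 (+42); edge 205.58 (-18); edge 209.20 (-25); edge 224.60 (+25); edge 238.20 (-21);
```

The bolt follows with low force. Continuing the forward turn.

Emit:
move_arm(commands=[[[0,0,-0.017],[0,0,-6],0.0],[[0,0,-0.017],[0,0,-6],0.0],[[0,0,-0.016],[0,0,-6],0.0],[[0,0,-0.017],[0,0,-6],0.0],[[0,0,-0.017],[0,0,-6],0.0],[[0,0,-0.016],[0,0,-6],0.0],[[0,0,0],[0,0,0],0.0]])

```text
t: 17.8
eef_pos: [490.7, 46.8, 89.0]
tcp_rot: [3.141, -0.0, 1.489]
ft_force: [-0.8, -0.3, 1.4]
opening: 0.093
grip_force: 30.0
```

```bash
python3 look.py k4
```

```text
17.85 [490.7  46.7  89. ] yaw 85.5 j6 0.04 F [-0.   0.4  1.8] Mz -0.04 op 0.0932 gf 30.0
edge 193.55 (-36); edge 197.42 (+50); edge 206.55 (-24); edge 209.27 (-23); edge 224.66 (+11);
```

Emit:
move_arm(commands=[[[0,0,0.03],[0,0,0],0.0],[[0,0,0],[0,0,0],0.0],[[0,0,0],[0,0,0],0.0]])

```text
t: 18.15
eef_pos: [490.7, 46.8, 89.2]
tcp_rot: [3.142, -0.0, 1.488]
ft_force: [-0.1, 0.1, -0.9]
opening: 0.087
grip_force: 30.0
```

```bash
python3 look.py k5
```

```text
18.2 [490.7  46.7  89.2] yaw 85.2 j6 0.04 F [ 0.3 -0.3 -1. ] Mz -0.03 op 0.0935 gf 30.0
edge 193.45 (-32); edge 197.36 (+49); edge 206.52 (-25); edge 209.30 (-23); edge 225.39 (+11);
```

Emit:
move_arm(commands=[[[0,0,-0.03],[0,0,0],0.0],[[0,0,0],[0,0,0],0.0]])

```text
t: 18.4
eef_pos: [490.7, 46.7, 89.0]
tcp_rot: [3.141, -0.0, 1.487]
ft_force: [-0.2, 0.6, 0.8]
opening: 0.09
grip_force: 30.0
```

Emit:
move_arm(commands=[[[0,0,-0.017],[0,0,-6],0.0],[[0,0,-0.017],[0,0,-6],0.0],[[0,0,-0.016],[0,0,-6],0.0],[[0,0,-0.017],[0,0,-6],0.0],[[0,0,-0.017],[0,0,-6],0.0],[[0,0,-0.016],[0,0,-6],0.0],[[0,0,-0.017],[0,0,-6],0.0],[[0,0,-0.017],[0,0,-6],0.0],[[0,0,-0.016],[0,0,-6],0.0],[[0,0,0],[0,0,0],0.0]])

```text
t: 19.4
eef_pos: [490.7, 46.7, 87.5]
tcp_rot: [3.141, -0.0, 0.543]
ft_force: [-1.0, -0.3, 1.2]
opening: 0.093
grip_force: 30.0
```

Emit:
move_arm(commands=[[[0,0,-0.017],[0,0,-6],0.0],[[0,0,-0.017],[0,0,-6],0.0],[[0,0,-0.016],[0,0,-6],0.0],[[0,0,-0.017],[0,0,-6],0.0],[[0,0,-0.017],[0,0,-6],0.0],[[0,0,-0.016],[0,0,-6],0.0],[[0,0,-0.017],[0,0,-6],0.0],[[0,0,-0.017],[0,0,-6],0.0],[[0,0,-0.016],[0,0,-6],0.0],[[0,0,0],[0,0,0],0.0]])

```text
t: 20.4
eef_pos: [490.7, 46.7, 86.0]
tcp_rot: [3.142, -0.0, -0.397]
ft_force: [0.9, -0.0, 1.3]
opening: 0.095
grip_force: 30.0
```

```bash
python3 look.py k6
```

```text
20.45 [490.7  46.7  86. ] yaw -22.6 j6 1.93 F [0.4 0.6 0.7] Mz -0.01 op 0.0916 gf 30.0
edge 186.26 (+9); edge 194.58 (-25); edge 198.73 (+15); edge 208.67 (-15); edge 224.59 (+13);
```

Emit:
move_arm(commands=[[[0,0,0],[0,0,0],0.13],[[0,0,0],[0,0,0],0.13],[[0,0,0],[0,0,0],0.2],[[0,0,0],[0,0,0],0.2],[[0,0,0],[0,0,0],0.2]])

```text
t: 20.95
eef_pos: [490.7, 46.7, 86.0]
tcp_rot: [3.141, 0.0, -0.398]
ft_force: [0.5, 0.2, 0.9]
opening: 0.199
grip_force: 0.0
```

```bash
python3 look.py r1
python3 - <<'E'
import cv2,numpy as np
cv2.imwrite("pics/m4.png",np.hstack([cv2.resize(cv2.imread(f"pics/{n}.png")[170:260,250:385],(390,260),interpolation=cv2.INTER_CUBIC) for n in("k6","r1")]))
E
```

```text
21.0 [490.7  46.7  85.9] yaw -22.8 j6 1.93 F [0.1 0.3 0.1] Mz -0.02 op 0.2018 gf 0.0
edge 186.23 (+9); edge 194.56 (-25); edge 198.72 (+15); edge 208.63 (-16); edge 224.63 (+13); edge 242.39 (+12);
```

View pics/m4.png

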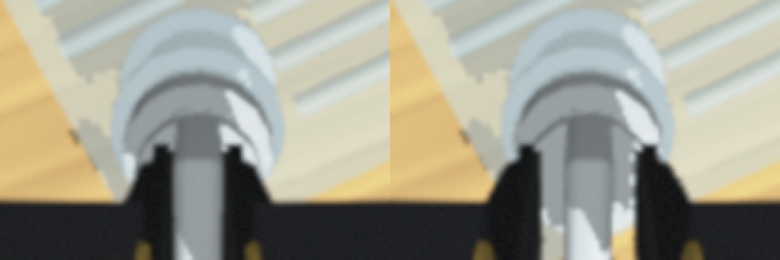

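The bolt stays put after release. Opening wide and turning the wrist back half a turn.

Emit:
move_arm(commands=[[[0,0,0],[0,0,0],0.5],[[0,0,0],[0,0,0],0.5],[[0,0,0],[0,0,0],0.5],[[0,0,0],[0,0,0],0.5],[[0,0,0],[0,0,8],0.5],[[0,0,0],[0,0,8],0.5],[[0,0,0],[0,0,8],0.5],[[0,0,0],[0,0,8],0.5],[[0,0,0],[0,0,8],0.5],[[0,0,0],[0,0,8],0.5]])

```text
t: 22.0
eef_pos: [490.7, 46.7, 86.0]
tcp_rot: [3.141, -0.0, 0.445]
ft_force: [-0.2, 0.6, 1.2]
opening: 0.501
grip_force: 0.0
```

Emit:
move_arm(commands=[[[0,0,0],[0,0,8],0.5],[[0,0,0],[0,0,8],0.5],[[0,0,0],[0,0,8],0.5],[[0,0,0],[0,0,8],0.5],[[0,0,0],[0,0,8],0.5],[[0,0,0],[0,0,8],0.5],[[0,0,0],[0,0,8],0.5],[[0,0,0],[0,0,8],0.5],[[0,0,0],[0,0,8],0.5],[[0,0,0],[0,0,8],0.5]])

```text
t: 23.0
eef_pos: [490.7, 46.7, 86.0]
tcp_rot: [3.141, 0.0, 1.841]
ft_force: [0.1, 1.0, -1.1]
opening: 0.5
grip_force: 0.0
```

Emit:
move_arm(commands=[[[0,0,0],[0,0,8],0.5],[[0,0,0],[0,0,8],0.5],[[0,0,0],[0,0,8],0.5],[[0,0,0],[0,0,8],0.5],[[0,0,0],[0,0,8],0.5],[[0,0,0],[0,0,8],0.5],[[0,0,0],[0,0,4],0.5],[[0,0,0],[0,0,0],0.3]])

```text
t: 23.8
eef_pos: [490.7, 46.7, 86.0]
tcp_rot: [3.141, 0.0, 2.744]
ft_force: [-0.5, -0.0, 0.2]
opening: 0.458
grip_force: 0.0
```

Emit:
move_arm(commands=[[[0,0,0],[0,0,0],0.2],[[0,0,0],[0,0,0],0.13],[[0,0,0],[0,0,0],0.0],[[0,0,0],[0,0,0],0.0],[[0,0,0],[0,0,0],0.0],[[0,0,0],[0,0,0],0.0]])

```text
t: 24.4
eef_pos: [490.7, 46.8, 86.0]
tcp_rot: [3.141, 0.0, 2.743]
ft_force: [-0.4, 1.0, -0.4]
opening: 0.094
grip_force: 30.0
```

```bash
python3 look.py r2
```

```text
24.45 [490.7  46.8  86. ] yaw 157.2 j6 -1.21 F [ 0.6  0.4 -0.1] Mz -0.00 op 0.0903 gf 30.0
edge 193.50 (-11); edge 199.32 (+30); edge 207.29 (-31); edge 210.62 (-8); edge 226.48 (+22); edge 245.47 (-23);
```

Emit:
move_arm(commands=[[[0,0,-0.017],[0,0,-6],0.0],[[0,0,-0.017],[0,0,-6],0.0],[[0,0,-0.016],[0,0,-6],0.0],[[0,0,-0.017],[0,0,-6],0.0],[[0,0,-0.017],[0,0,-6],0.0],[[0,0,-0.016],[0,0,-6],0.0],[[0,0,-0.017],[0,0,-6],0.0],[[0,0,-0.017],[0,0,-6],0.0],[[0,0,-0.016],[0,0,-6],0.0],[[0,0,-0.017],[0,0,-6],0.0]])

```text
t: 25.45
eef_pos: [490.7, 46.7, 84.3]
tcp_rot: [3.142, 0.0, 1.692]
ft_force: [0.2, -0.4, 0.3]
opening: 0.093
grip_force: 30.0
```

Emit:
move_arm(commands=[[[0,0,-0.017],[0,0,-6],0.0],[[0,0,-0.016],[0,0,-6],0.0],[[0,0,-0.017],[0,0,-6],0.0],[[0,0,-0.017],[0,0,-6],0.0],[[0,0,-0.016],[0,0,-6],0.0],[[0,0,-0.017],[0,0,-6],0.0],[[0,0,-0.017],[0,0,-6],0.0],[[0,0,-0.016],[0,0,-6],0.0],[[0,0,-0.017],[0,0,-6],0.0],[[0,0,-0.017],[0,0,-6],0.0]])

```text
t: 26.45
eef_pos: [490.7, 46.7, 82.6]
tcp_rot: [3.141, -0.0, 0.644]
ft_force: [1.1, 0.8, 0.0]
opening: 0.092
grip_force: 30.0
```

Emit:
move_arm(commands=[[[0,0,-0.016],[0,0,-6],0.0],[[0,0,-0.017],[0,0,-6],0.0],[[0,0,-0.017],[0,0,-6],0.0],[[0,0,-0.016],[0,0,-6],0.0],[[0,0,-0.017],[0,0,-6],0.0],[[0,0,-0.017],[0,0,-6],0.0],[[0,0,-0.016],[0,0,-6],0.0],[[0,0,-0.017],[0,0,-6],0.0],[[0,0,-0.017],[0,0,-6],0.0],[[0,0,0],[0,0,0],0.0]])

```text
t: 27.45
eef_pos: [490.7, 46.7, 81.1]
tcp_rot: [3.141, 0.0, -0.295]
ft_force: [0.3, 0.4, -0.4]
opening: 0.091
grip_force: 30.0
```

```bash
python3 look.py e1
```

```text
27.5 [490.7  46.7  81.2] yaw -16.7 j6 1.82 F [-0.  -0.4  0.4] Mz -0.03 op 0.0943 gf 30.0
edge 187.56 (+9); edge 196.45 (-23); edge 200.79 (+15); edge 209.75 (-15); edge 226.48 (+13);
```

Emit:
move_arm(commands=[[[0,0,-0.014],[0,0,-5],0.0],[[0,0,-0.014],[0,0,-5],0.0],[[0,0,-0.014],[0,0,-5],0.0],[[0,0,0],[0,0,0],0.0],[[0,0,0],[0,0,0],0.0]])

```text
t: 28.0
eef_pos: [490.7, 46.7, 80.7]
tcp_rot: [3.142, -0.0, -0.551]
ft_force: [-0.8, 0.1, -0.4]
opening: 0.093
grip_force: 30.0
```

```bash
python3 look.py e2
python3 - <<'E'
from cell import env
print(env.job_done())
E
```

```text
28.05 [490.7  46.8  80.7] yaw -31.6 j6 2.08 F [-0.1 -1.   0.6] Mz 0.00 op 0.0906 gf 30.0
edge 196.56 (-21); edge 200.79 (+16); edge 209.72 (-15); edge 226.51 (+12); 
the job is handed in; nothing more can be done
None
```

The job is handed in: on a second try the loose bolt dropped about 5 mm between 52° and 58° backward and was turned about one turn forward, with its head still gripped and the flange an estimated 5 mm above the post; on a first try it did not catch, so I turned it forward about 64°, lifted it about 1 mm as a feel test and set it back.

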